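# Change over the open dispensing bottle

### The job

We have finished with the stout aluminium bottle and go on with the tall translucent plastic one. Push the raised spout of the aluminium bottle fully down to shut it, and pull the spout of the tall plastic bottle fully up to open it, in either order. Leave the spout of the small flask shut.

Things in the scene. Friction and masses are not known exactly. Their poses are not given: they have to be found in the camera images.
- metal_spout_mid (a point): Centre of the upright ribbed grey spout (26 mm diameter, 30 mm high) on the stout aluminium bottle (81 mm diameter, clamped to the table); it moves with the spout: 222 mm over the table when shut, 240 mm open (as at the start). z up along the slide. Under the spout a 19 mm neck shows for 8 mm (shut) or 26 mm (open), then a 48 mm white cone, 6 mm high, on the 55 mm cap, 193 mm up.
- metal_spout (a joint): Slide of the aluminium bottle's spout, straight up. Value = height pulled up, in m: 0 = fully down (shut), 0.018 = fully up (open). Held by a stiff friction detent: it takes about 5 N along the axis to move it either way, it stops hard at both ends, and it stays wherever it is left.
- tall_spout_mid (a point): Centre of the like grey spout (26 mm diameter, 30 mm high, upright) on the tall translucent plastic bottle (67 mm diameter, tallest of the three, clamped to the table); it moves with the spout: 255 mm over the table when shut (as at the start), 273 mm open. z up. Under the spout a 19 mm neck shows for 8 mm (shut), then a 34 mm white cone, 6 mm high, on the 36 mm cap, 226 mm up.
- tall_spout (a joint): Slide of the tall plastic bottle's spout, straight up. Value = height pulled up, in m: 0 = fully down (shut), 0.018 = fully up (open). Held by a stiff friction detent: it takes about 5 N along the axis to move it either way, it stops hard at both ends, and it stays wherever it is left.
- flask_spout (a joint): Slide of the spout (18 mm diameter, 22 mm high, its top 154 mm over the table) of the small polished aluminium flask (41 mm diameter), lowest of the three clamped bottles. 0 = down (shut, as at the start), 0.018 = up. The three bottles stand side by side, 0.19 m or more apart, in any order.

How it is judged:
By the outcome, as a careful person would: the job done as asked, in the order asked, and still so for the second after the job is handed in, with the robot touching nothing.
It also fails if it takes over 48 s, if anything falls off the work surface, if the arm or the gripper's body presses on something with over 40 N, if the wrist force passes 120 N, or if a joint passes its speed limit or range.

### The arm

A 7-joint arm with a two-finger parallel gripper is mounted at the origin on a cart in front of the work surface, level with it; the furniture and walls round the work are solid. World frame = base frame: x ahead of the robot, y to its left, z up, the work surface at z = 0. Lengths are in m, angles in rad, forces in N, time in s.
With the tool pointing down it reaches from about 0.425 to 0.875 m from the base axis. Payload 8.4 kg.
Tool frame: the origin (TCP) lies on the mounting face of the last link; the fingertips stand 182 mm ahead of it and the grasp point (between the pads) lies 164 mm ahead of it; z points along the fingers, y is the direction in which the jaws open and shut (so a half turn about z gives the same grasp; the last joint's range is limited). The gripper opens to 87 mm and grips with 3 to 60 N. Pads are 19 mm wide; open, the fingers measure 117 mm over their backs; the gripper's body (75 mm by 190 mm) begins 51 mm behind the grasp point.
Start: joints at [-1.326, 0.333, 0.04, 1.465, -0.013, 1.343, -0.059], TCP at [0.219, 0.612, 0.405] pointing down, gripper open.
Joint ranges: [-2.58, 2.58], [-0.38, 2.09], [-1.3, 1.39], [0.25, 2.4], [-1.5, 4.64], [0.08, 2.09], [-2.65, 2.65]. Speed limits (rad/s): [2.22, 2.22, 2.79, 2.79, 3.14, 3.14, 3.14].

### API

Orientations are given as a 3x3 rotation matrix whose columns are the frame's x, y, z axes.
In Python, from workcell import bot gives the robot as it stands.
- The arm moves only by the shell command python3 -m crank 'ROWS' [OPENING]. ROWS is JSON, one flat list of numbers, 4 for each row, row after row: the shift along the world's x, y, z as a fraction of full scale, then the turn about the world's z as a fraction of full scale. In form: [x, y, z, twist, x, y, z, twist, ...]. A call has 1 to 8 rows; each row is the pose to reach, as a shift and turn from the pose commanded when the call began; what a row does not reach only later rows make up. Full scale, the value 1, is 0.75 m for a shift and 90 degrees for a turn. A row lasts 1/10 s, in which the tool goes at most 50 mm and 8.59 degrees, less where a joint would pass 70% of its speed; a pose out of reach is approached as far as the arm can. A call with a number of a shift or a turn outside -1 to 1 is refused whole. A call with a gripper value outside its range is refused whole. OPENING is the closure, from -1 (fully open) to 1 (shut), so that 0 is half open, set as the call begins (- or left out, the last holds). The fingers move at their own pace and stop on an object; the grip force is fixed at half the most. Time passes only in rows, so rows that repeat a pose let the fingers close. It gives the time, the measured TCP pose, the force and the opening at its end, in the units of the state.
- bot.read_state(): the state, without advancing time (a new reading comes with each control period).
- bot.capture(name): name is "side" or "top"; returns a dict with "image" (400x640x3 uint8, red, green, blue), "depth" (400x640 float32, m along the optical axis (not along the pixel's ray), 0 where there is no reading), "fovy" (degrees; the focal length in pixels is half the picture's height over the tangent of half this angle, whatever the lens; pixels are square), "cx", "cy" (the principal point, pixels), "xyz" and "rotation" of the camera in the world. Camera axes: x right, y down, z forward; pixel columns grow to the right and rows downward; lengths in m; the calibration is good to about 2 mm. A picture is of the moment at which its call begins.
- bot.finish_job(): hands the job in, once; it reports no verdict.
Trained networks look in a picture, given as the dict that the camera call returned (one of the last four; its "shot" number tells which), for a name from the list of things; names that differ only in an ending like _2 or _b are one class to them, and where a whole thing is asked for, a point or a joint stands for the part that bears it (a point fixed in the world has none). Each returns a list of dicts, best first, with "conf" (0 to 1); they miss things now and then, are a little off and sometimes report something else, mostly with a low value. They report only what shows in the picture. A call takes as long as a camera call.
- bot.recognise(picture, query): "xy" ([column, row] in pixels, amid what is visible of it).
- bot.regions_of(picture, query): "pixels" (400x640 bool, what is visible of it) and "xy" ([column, row] in pixels, amid what is visible of it).
- bot.mark_of(picture, query): "xy" ([column, row] in pixels: a listed point, or the origin of a listed thing).
The state is a dict: "t": time; "q": joint angles; "joint_velocities": joint speeds; "tau": joint torques, N m; "position": TCP position; "eef_rot": TCP orientation; "force": force on the tool from outside, world axes, zero at the start; "moment": the same for the moment, N m; "gripper_width": finger opening in m.
Only numpy, scipy, OpenCV 4.12 (cv2) and the standard library are available. Lean on these libraries where they do the work, as an engineer would, in place of code of your own. Each camera call takes 0.05 s, during which the arm holds its last target. There are 200 camera calls.

## Working session

There is one attempt and no reset: what is moved stays moved. The work goes in short steps, Python scripts to look and compute and a shell command to move; the robot and the scene stay as the last step left them, time stands still between calls to the robot, and variables do not carry over. Pictures are saved under pics/ and viewed, about 8 in all and at most 12, crops included, and the job is handed in when it is done.

```bash
mkdir -p pics; cat > h.py <<'E'
import numpy as np, cv2
from workcell import bot
def world(p,u,v,d):
    f=200/np.tan(np.radians(p["fovy"])/2)
    c=np.array([(u-p["cx"])/f*d,(v-p["cy"])/f*d,d])
    return np.array(p["xyz"])+np.array(p["rotation"])@c
def cloud(p,m):
    v,u=np.nonzero(m&(p["depth"]>0)); d=p["depth"][v,u]
    f=200/np.tan(np.radians(p["fovy"])/2)
    c=np.stack([(u-p["cx"])/f*d,(v-p["cy"])/f*d,d],1)
    return np.array(p["xyz"])+c@np.array(p["rotation"]).T
def save(p,n): cv2.imwrite(f"pics/{n}.png",p["image"][:,:,::-1])
E
python3 - <<'E'
from h import *
np.set_printoptions(precision=4,suppress=True)
s=bot.read_state();print(s["t"],s["position"],s["eef_rot"],s["gripper_width"],s["force"])
for n in("side","top"):
    p=bot.capture(n);save(p,n+"0");print(n,p["xyz"],p["rotation"],p["fovy"],p["cx"],p["cy"])
    for q in("metal_spout","tall_spout","flask_spout"):
        for r in bot.regions_of(p,q)[:3]:
            c=cloud(p,r["pixels"]); print(q,round(r["conf"],2),r["xy"],len(c),*( (np.median(c,0),np.percentile(c,3,0),np.percentile(c,97,0)) if len(c) else ()))
    for q in("metal_spout_mid","tall_spout_mid"):
        print(q,[(r["conf"],r["xy"]) for r in bot.mark_of(p,q)[:3]])
E
cd pics; python3 -c "
import cv2;cv2.imwrite('both0.png',cv2.resize(cv2.vconcat([cv2.imread('side0.png'),cv2.imread('top0.png')]),(480,600)))"
```

```text
0.0 [0.219  0.6118 0.4039] [[-0.9415  0.3371 -0.0005]
 [ 0.3371  0.9415 -0.0016]
 [-0.0001 -0.0016 -1.    ]] 0.08704918540389948 [-0.5232  0.4589  0.7741]
side [ 0.5503 -1.0009  0.7638] [[ 0.9995  0.0313 -0.0033]
 [ 0.0177 -0.4698  0.8826]
 [ 0.0261 -0.8822 -0.4701]] 48.79024846387721 323.6025540636238 195.88720870962865
metal_spout 0.5 [331.5, 186.2] 121 [0.5705 0.0087 0.2441] [0.5597 0.0043 0.2273] [0.5832 0.0272 0.256 ]
tall_spout 0.48 [333.7, 244.0] 229 [ 0.5717 -0.2713  0.2611] [ 0.5595 -0.2758  0.095 ] [ 0.5971 -0.0117  0.2709]
flask_spout 0.42 [308.8, 187.4] 37 [0.5059 0.2186 0.1466] [0.4993 0.2124 0.1343] [0.512  0.2268 0.156 ]
metal_spout_mid [(0.62, [331.0, 191.9])]
tall_spout_mid [(0.56, [334.6, 247.6])]
top [0.3496 0.0037 1.3639] [[ 0.0117 -0.9818  0.1897]
 [-0.9999 -0.0111  0.0039]
 [-0.0017 -0.1898 -0.9818]] 48.0454335423494 312.3757333418788 202.63373104721836
metal_spout 0.51 [307.9, 201.0] 96 [0.5703 0.018  0.255 ] [0.5603 0.0066 0.238 ] [0.5832 0.0294 0.2597]
tall_spout 0.45 [309.0, 199.8] 82 [0.5695 0.0169 0.2552] [0.5602 0.0067 0.2406] [0.5808 0.0283 0.2599]
tall_spout 0.41 [417.3, 197.7] 102 [ 0.5726 -0.2577  0.2695] [ 0.5618 -0.2691  0.2471] [ 0.5854 -0.249   0.2744]
flask_spout 0.4 [231.0, 227.8] 25 [0.5081 0.223  0.1547] [0.5025 0.2177 0.1493] [0.5137 0.2314 0.1581]
metal_spout_mid [(0.41, [311.1, 201.4])]
tall_spout_mid [(0.6, [421.2, 199.3])]
```

View pics/side0.png

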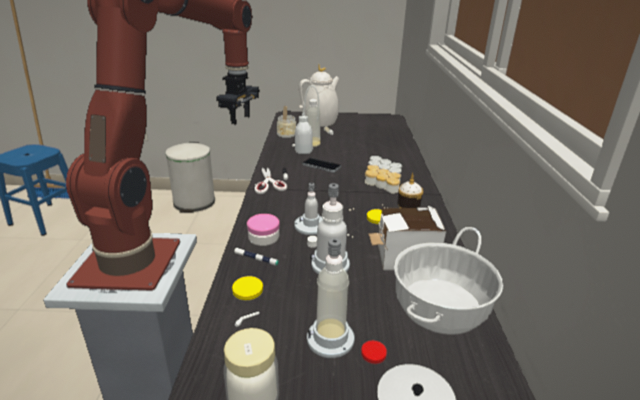

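View pics/top0.png

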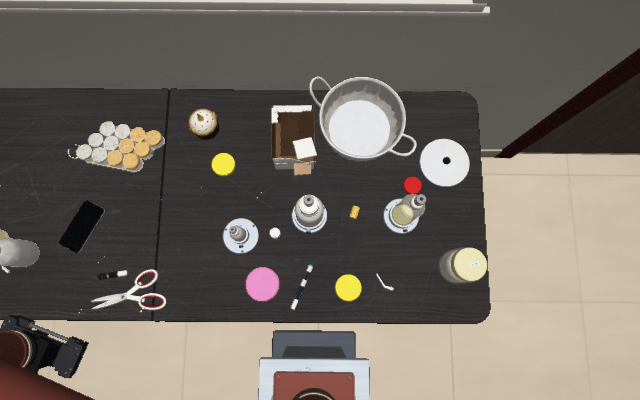

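The side view shows the tall bottle nearest (spout about 334,247), the metal bottle in the middle (331,190) and the flask behind (309,190). The top view agrees, with metal near (0.571, 0.018) and tall near (0.573, -0.259). I'll raise the tool, close the jaws and move toward the metal bottle.

```bash
python3 -m crank '[0,0,0.08,0, 0.05,-0.084,0.08,0, 0.1,-0.168,0.08,0, 0.14,-0.236,0.08,0, 0.18,-0.304,0.08,0, 0.22,-0.371,0.08,0, 0.235,-0.396,0.08,0, 0.235,-0.396,0.08,0]' 1
```

```text
t: 1.4
position: [0.3963, 0.3125, 0.4651]
eef_rot: [[-0.941, 0.338, 0.0], [0.338, 0.941, 0.001], [-0.0, 0.001, -1.0]]
force: [0.7, 0.7, 0.7]
gripper_width: 0.0311
```

```bash
python3 -m crank '[0.035,-0.058,0,0, 0.068,-0.115,0,0, 0.1,-0.17,0,0, 0.135,-0.227,0,0, 0.169,-0.284,0,0, 0.2,-0.338,0,0, 0.233,-0.393,0,0, 0.233,-0.393,0,0]' 1
python3 - <<'E'
from h import *
p=bot.capture("side");save(p,"side1");s=bot.read_state();print(s["position"],s["gripper_width"],s["force"])
im=p["image"][90:290,220:440,::-1];cv2.imwrite("pics/c1.png",cv2.resize(im,None,fx=3,fy=3,interpolation=2)[:600])
for r in bot.regions_of(p,"metal_spout")[:2]:
    c=cloud(p,r["pixels"]);print(r["conf"],r["xy"],np.median(c,0),np.percentile(c,[3,97],0))
E
```

```text
t: 2.2
position: [0.5716, 0.0133, 0.465]
eef_rot: [[-0.938, 0.346, 0.001], [0.346, 0.938, -0.003], [-0.002, -0.003, -1.0]]
force: [-0.6, 0.6, -0.5]
gripper_width: 0.0007
[0.57084075 0.01660709 0.46474889] 0.0007757459591637027 [0.896978   0.40813751 0.10619937]
```

View pics/c1.png

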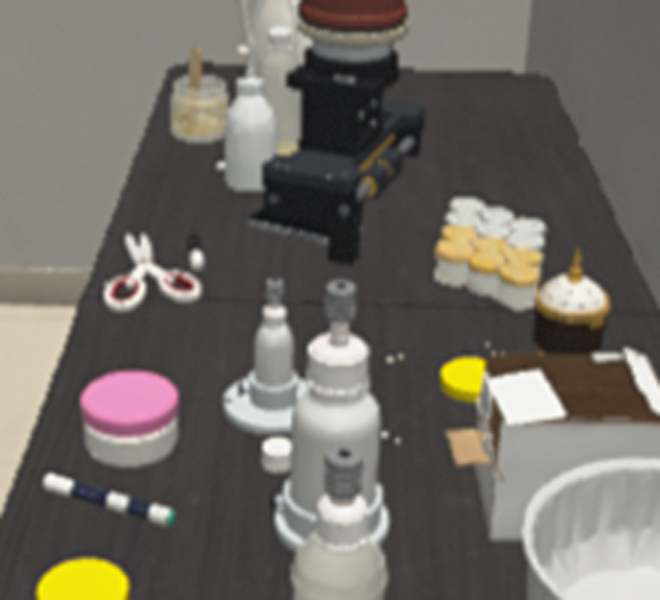

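The closed fingers are right over the metal spout, with the tips about 28 mm above its top. I'll press down gradually.

```bash
python3 -m crank '[0,0,-0.03,0, 0,0,-0.036,0, 0,0,-0.042,0, 0,0,-0.048,0, 0,0,-0.052,0, 0,0,-0.056,0, 0,0,-0.06,0, 0,0,-0.06,0]' 1; python3 -m crank '[0,0,-0.002,0,0,0,-0.003,0,0,0,-0.003,0]' 1
```

```text
t: 3.1
position: [0.5698, 0.0213, 0.4202]
eef_rot: [[-0.942, 0.335, -0.0], [0.335, 0.942, 0.001], [0.0, 0.001, -1.0]]
force: [-0.1, 0.5, 0.5]
gripper_width: 0.0007
t: 3.4
position: [0.57, 0.0209, 0.4196]
eef_rot: [[-0.942, 0.336, 0.001], [0.336, 0.942, 0.002], [-0.0, 0.002, -1.0]]
force: [-7.6, 1.6, 15.3]
gripper_width: 0.0009
```

```bash
python3 -m crank '[0,0,-0.001,0,0,0,-0.001,0]' 1; python3 -m crank '[0,0,0.02,0, 0,0,0.05,0,0,0,0.08,0, 0,-0.05,0.1,0, 0,-0.1,0.1,0, 0,-0.1,0.1,0]' -1
python3 - <<'E'
from h import *
for n in("side","top"):
  p=bot.capture(n);save(p,n+"2")
  for q in("metal_spout","tall_spout"):
   for r in bot.regions_of(p,q)[:2]:
    c=cloud(p,r["pixels"]);print(n,q,r["conf"],r["xy"],np.median(c,0),np.percentile(c,[3,97],0).round(4).tolist())
  if n=="side": cv2.imwrite("pics/c2.png",cv2.resize(p["image"][90:290,230:450,::-1],None,fx=3,fy=3,interpolation=2))
E
```

```text
t: 3.6
position: [0.57, 0.0209, 0.4195]
eef_rot: [[-0.942, 0.336, 0.002], [0.336, 0.942, 0.002], [-0.001, 0.003, -1.0]]
force: [-10.7, 2.1, 21.1]
gripper_width: 0.0004
t: 4.2
position: [0.5694, -0.0608, 0.4934]
eef_rot: [[-0.939, 0.344, 0.002], [0.344, 0.939, -0.002], [-0.003, -0.001, -1.0]]
force: [0.1, -0.5, 0.1]
gripper_width: 0.0404
side tall_spout 0.65 [333.3, 246.7] [ 0.57111453 -0.27156136  0.2621293 ] [[0.5594, -0.2766, 0.2436], [0.5831, -0.2558, 0.2711]]
top metal_spout 0.4 [305.7, 200.5] [0.570187   0.01818869 0.23728298] [[0.5602, 0.0067, 0.2206], [0.5842, 0.0297, 0.2418]]
top tall_spout 0.44 [418.5, 198.8] [ 0.57279032 -0.25824385  0.2700071 ] [[0.562, -0.2699, 0.2475], [0.5833, -0.2489, 0.2738]]
```

View pics/c2.png

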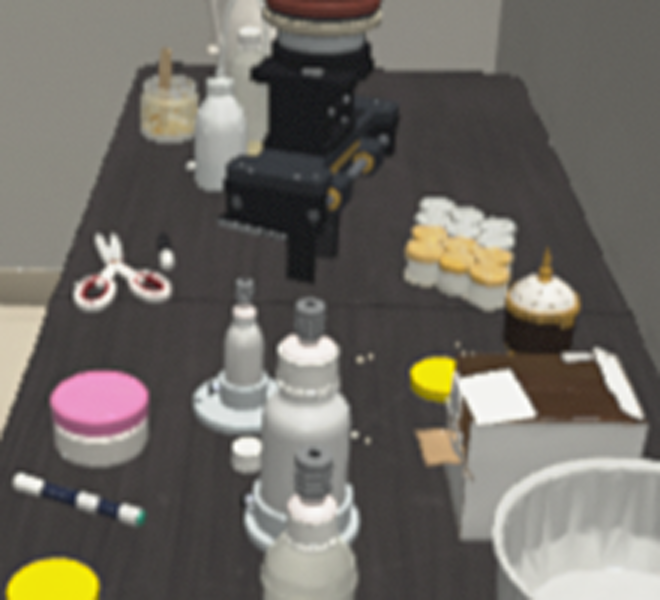

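Metal spout is shut: its top reads 0.237 m, and the force rose to 21 N at the stop. Next I'll move over the tall spout.

```bash
python3 -m crank '[0,-0.065,0,0, 0,-0.13,0,0, 0,-0.195,0,0, 0,-0.26,0,0, 0.001,-0.27,0,0, 0.001,-0.27,0,0, 0.001,-0.27,0,0,0.001,-0.27,0,0]' -1
python3 - <<'E'
from h import *
for _ in range(4): bot.capture("top")
s=bot.read_state();print(s["position"],s["gripper_width"],s["eef_rot"])
E
```

```text
t: 5.3
position: [0.5717, -0.2551, 0.4916]
eef_rot: [[-0.943, 0.334, -0.0], [0.334, 0.943, 0.001], [0.0, 0.001, -1.0]]
force: [-0.2, -0.6, 0.0]
gripper_width: 0.0869
[ 0.57117915 -0.25617629  0.49186097] 0.08680169033376366 [[-9.42091135e-01  3.35356844e-01  2.83438030e-04]
 [ 3.35356935e-01  9.42091068e-01  3.81943116e-04]
 [-1.38937198e-04  4.54878133e-04 -9.99999887e-01]]
```

```bash
python3 -m crank '[0.001,-0.005,-0.03,0, 0.001,-0.005,-0.06,0, 0.001,-0.005,-0.08,0, 0.001,-0.005,-0.092,0, 0.001,-0.005,-0.092,0, 0.001,-0.005,-0.092,0]' -1
python3 - <<'E'
from h import *
p=bot.capture("side");s=bot.read_state();print(s["position"],s["gripper_width"],s["force"])
cv2.imwrite("pics/c3.png",cv2.resize(p["image"][150:300,250:420,::-1],None,fx=4,fy=4,interpolation=2))
E
```

```text
t: 6.1
position: [0.5718, -0.2611, 0.4235]
eef_rot: [[-0.942, 0.337, 0.001], [0.337, 0.942, -0.0], [-0.001, -0.0, -1.0]]
force: [0.9, -0.6, 0.6]
gripper_width: 0.0872
[ 0.57179408 -0.26117723  0.42373062] 0.08715266861782245 [ 0.23300812  1.02650006 -0.20114066]
```

View pics/c3.png

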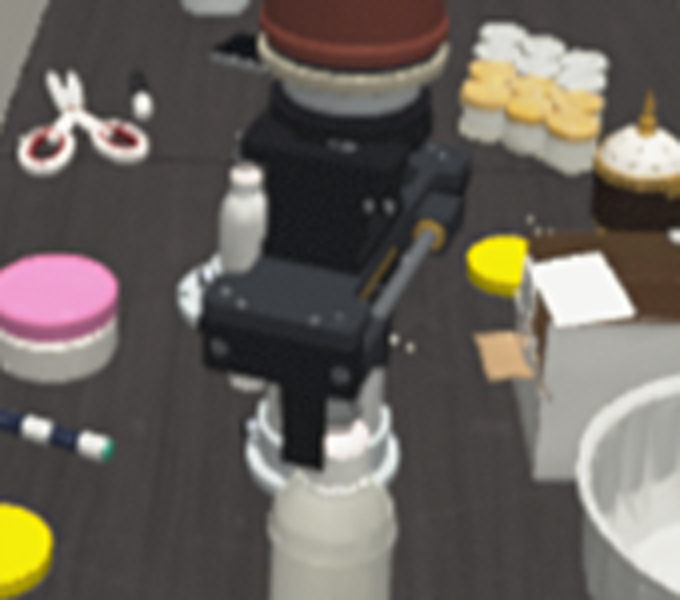

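The jaws straddle the tall spout, with the near finger at crop position (303,420). I'll close them.

```bash
python3 -m crank '[0,0,0,0,0,0,0,0,0,0,0,0,0,0,0,0,0,0,0,0,0,0,0,0,0,0,0,0,0,0,0,0]' 1
python3 -m crank '[0,0,0.006,0, 0,0,0.012,0, 0,0,0.018,0, 0,0,0.022,0, 0,0,0.025,0, 0,0,0.026,0, 0,0,0.026,0]'
```

```text
t: 6.95
position: [0.5716, -0.2611, 0.4227]
eef_rot: [[-0.941, 0.337, -0.0], [0.337, 0.941, -0.0], [0.0, -0.0, -1.0]]
force: [-0.4, 0.1, -0.3]
gripper_width: 0.0311
t: 7.65
position: [0.5712, -0.2615, 0.4421]
eef_rot: [[-0.941, 0.338, -0.001], [0.338, 0.941, -0.001], [0.001, -0.001, -1.0]]
force: [-2.0, -3.8, -6.0]
gripper_width: 0.025
```

```bash
python3 -m crank '[0,0,0.002,0, 0,0,0.003,0, 0,0,0.003,0]'; python3 -m crank '[0,0,0.002,0, 0,0,0.002,0]'
```

```text
t: 7.95
position: [0.5714, -0.2614, 0.4423]
eef_rot: [[-0.941, 0.338, -0.003], [0.338, 0.941, -0.001], [0.002, -0.002, -1.0]]
force: [3.4, -8.2, -21.0]
gripper_width: 0.0255
t: 8.15
position: [0.5716, -0.2613, 0.4424]
eef_rot: [[-0.941, 0.338, -0.004], [0.338, 0.941, -0.001], [0.003, -0.002, -1.0]]
force: [6.6, -10.2, -30.6]
gripper_width: 0.0254
```

The stop was reached: 30 N with no further rise. I'll ease off, open and retreat straight up.

```bash
python3 -m crank '[0,0,-0.003,0,0,0,-0.003,0]'; python3 -m crank '[0,0,0,0,0,0,0,0,0,0,0,0,0,0,0,0,0,0,0,0,0,0,0,0,0,0,0,0,0,0,0,0]' -1; python3 -m crank '[0,0,0.03,0,0,0,0.06,0,0,0,0.09,0,0,0,0.13,0,0,0.06,0.15,0,0,0.12,0.15,0,0,0.18,0.15,0,0,0.18,0.15,0]'
python3 - <<'E'
from h import *
for n in("side","top"):
  p=bot.capture(n);save(p,n+"4")
  for q in("metal_spout","tall_spout","flask_spout"):
   for r in bot.regions_of(p,q)[:2]:
    c=cloud(p,r["pixels"]);print(n,q,r["conf"],r["xy"],np.median(c,0),np.percentile(c,[3,97],0).round(4).tolist())
  if n=="side": cv2.imwrite("pics/c4.png",cv2.resize(p["image"][150:300,250:420,::-1],None,fx=4,fy=4,interpolation=2))
E
```

```text
t: 8.35
position: [0.5714, -0.2615, 0.4422]
eef_rot: [[-0.941, 0.338, -0.002], [0.338, 0.941, -0.001], [0.002, -0.001, -1.0]]
force: [1.4, -6.7, -15.7]
gripper_width: 0.0254
t: 9.15
position: [0.5716, -0.261, 0.4438]
eef_rot: [[-0.941, 0.337, 0.0], [0.337, 0.941, 0.0], [-0.0, 0.0, -1.0]]
force: [-0.4, -0.3, 0.1]
gripper_width: 0.0808
t: 9.95
position: [0.5728, -0.1188, 0.556]
eef_rot: [[-0.945, 0.328, 0.0], [0.328, 0.945, 0.003], [0.001, 0.003, -1.0]]
force: [0.2, 0.8, 0.1]
gripper_width: 0.0869
side metal_spout 0.2 [335.3, 238.9] [ 0.57109899 -0.27188557  0.27933432] [[0.5605, -0.2761, 0.2623], [0.5826, -0.2563, 0.2889]]
side tall_spout 0.53 [332.9, 234.6] [ 0.57082773 -0.27084405  0.27735297] [[0.5591, -0.2759, 0.124], [0.5845, -0.0131, 0.2888]]
top metal_spout 0.61 [308.0, 200.6] [0.5692975  0.01936627 0.2368185 ] [[0.5598, 0.0067, 0.2189], [0.5823, 0.0296, 0.2418]]
top tall_spout 0.49 [312.0, 201.9] [0.56948501 0.01703532 0.2367706 ] [[0.5598, 0.0067, 0.2183], [0.5832, 0.028, 0.2418]]
top flask_spout 0.36 [233.1, 228.5] [0.50741968 0.22343526 0.15320256] [[0.5001, 0.2171, 0.1413], [0.5139, 0.2315, 0.1576]]
top flask_spout 0.33 [307.8, 202.1] [0.56889088 0.01935916 0.23662848] [[0.5598, 0.0067, 0.201], [0.5843, 0.0297, 0.2418]]
```

View pics/c4.png

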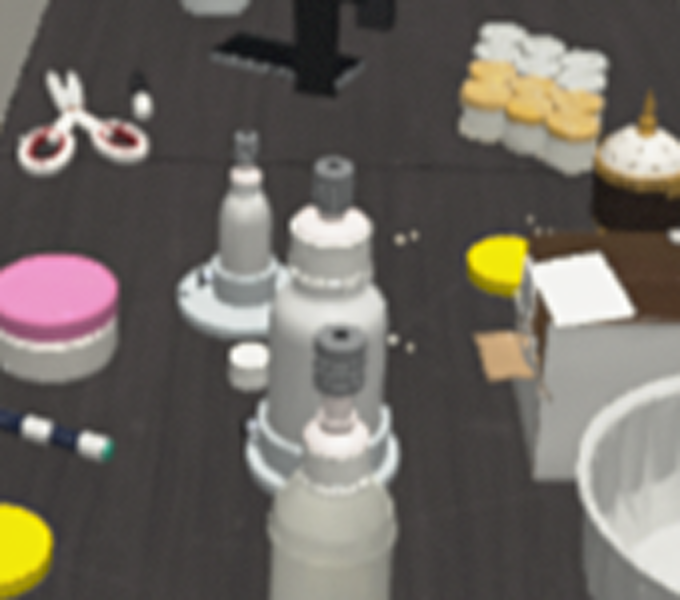

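The tall spout is up, with its neck visible at crop position (340,410) and its top raised from 0.271 to 0.289 m. The metal spout is down and the flask is unchanged.

```bash
python3 -c "
from workcell import bot;print(bot.finish_job())"
```

```text
the job is handed in; nothing more can be done
None
```

The aluminium bottle's spout is now fully down (shut) and the tall plastic bottle's spout is fully up (open). I handed the job in at about 10 s, with the gripper clear of everything.

- **Aluminium bottle:** I pressed its spout down with closed fingertips until the force rose to about 21 N with almost no further movement. The last images put its top at 0.237 m, which is the shut height.
- **Tall plastic bottle:** I gripped its spout and pulled until it stopped rising, at about 31 N. Its top rose from 0.271 m to 0.289 m, which is the full 18 mm.
- **Small flask:** I never touched its spout. Its top still reads about 0.153–0.158 m, so it is shut.
- **Checks that disagreed:** in the last pictures the networks gave some wrong matches. "metal_spout" in the side view landed on the tall spout, with a confidence of 0.2. "tall_spout" in the top view landed on the metal spout. The heights and the side picture settled both cases.

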